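Put the peeler away in the child-safe blade case

TASK

Put the peeler away in the wooden blade case: lift the free end of its lid by the bar pull until the lid's two steel ears clear the bumps on the rails, and slide the lid fully open. Lay the peeler flat in the compartment without dropping it in, then slide the lid fully shut, its ears lifted over the bumps again and dropped down beyond them so that it lies flat and is caught. Leave the can opener, the cup and the jar where they are.

Things in the scene. Friction and masses are not known exactly. Their poses are not given: they have to be found in the camera images.
- case: Blade case: fixed wooden box, 236 (x) by 330 (y) by 52 mm high; place and yaw vary. Origin: centre of its underside; z up. The half at -y is an open-topped compartment under the lid, the half at +y has a fixed top. The tops of the long walls (14 mm thick, at x = +-111 mm, top at z = 52 mm) are rails on which the lid slides towards +y.
- compartment (a point): Centre of the compartment's floor, 8 mm above the worktop, at (0, -80, 8) mm in the case frame; axes as the case's. Inside it is 208 mm along x, 159 mm along y and 44 mm deep. With the lid fully open, case y = -159 to -15 mm is uncovered.
- bumps (a point): Midway between the tops of two fixed steel bumps, one on each rail (x = +-115 mm), at (0, -141, 62) mm in the case frame. Each is 10 x 10 mm, 10 mm high, with upright faces. The shut lid's ears lie right beside them on their -y side, so the lid cannot slide until its free end is lifted.
- lid_edge (a point): Middle of the lid's free edge (case (0, -165, 55) mm when shut). The lid is a wooden plate 214 x 163 x 6 mm, underside at z = 52 mm, hinged along its other edge (case y = 0 when shut) to a steel runner bar on the rails. At the ends of the free edge two steel ears, 16 mm long along y, stick out over the rails. Axes turn with the lid.
- lid_bar (a point): Middle of the lid's pull: a level round steel bar, 12 mm thick, 100 mm long along the case's x, on two posts at x = +-41 mm. Its centre is 30 mm above the lid's top, 140 mm from the hinge, 25 mm from the free edge: (0, -140, 88) mm in the case frame when shut, y = +10 mm when fully open. Axes turn with the lid.
- lid_slide (a joint): Travel of the lid along the case's +y, m: 0 fully shut, 0.150 fully open. About 1 N friction; it stays where it is left. From 0 to about 0.035 the ears pass the bumps and must be held above them, when opening and when shutting alike (from beyond, the ears strike the bumps' other face).
- lid_tilt (a joint): Tilt of the lid about its hinge, rad: 0 flat, 0.20 the most it will go (bar 28 mm up). The ears clear the bumps from about 0.075 (bar about 11 mm up). Light (about 1.5 N at the bar); it falls flat when let go.
- peeler: The vegetable peeler, green handle and steel blade, 170 x 25 x 18 mm, lying flat, loose. Origin: centre of its underside; x along its length, z up. It lies roughly along the world's y, on either of two spots beside the can opener.
- can_opener: The can opener, yellow handle, 174 x 41 x 20 mm, lying flat, loose; not to be moved. Origin: centre of its underside; x along its length.
- cup: A white cup with handle, 74 x 96 x 54 mm high, loose, not to be moved. Origin: centre of its foot.
- jar: A glass jar with a screw lid, 68 mm wide, 88 mm high, loose, not to be moved. Origin: centre of its foot.

How it is judged:
By the outcome, as a careful person would: the job done as asked, in the order asked, and still so for the second after the job is handed in, with the robot touching nothing.
It also fails if it takes over 64 s, if anything falls off the work surface, if the arm or the gripper's body presses on something with over 40 N, if the wrist force passes 120 N, or if a joint passes its speed limit or range.

ROBOT

A 7-joint arm with a two-finger parallel gripper is mounted at the origin on a cart in front of the work surface, level with it; the furniture and walls round the work are solid. World frame = base frame: x ahead of the robot, y to its left, z up, the work surface at z = 0. Lengths are in mm, angles in rad, forces in N, time in s.
With the tool pointing down it reaches from about 425 to 950 mm from the base axis. Payload 4.7 kg.
Tool frame: the origin (TCP) lies at the very end of the fingers, on their centre line; the grasp point (between the pads) lies 19 mm behind it; z points along the fingers, y is the line along which they close (so a half turn about z gives the same grasp; the last joint's range is limited). The gripper opens to 85 mm and grips with 20 to 120 N. Pads are 22 mm wide; open, the fingers measure 114 mm over their backs; the gripper's body (76 mm by 85 mm) begins 54 mm behind the grasp point. The pads swing forward as they close: fully open they stand 13 mm farther back than shut.
Start: joints at [1.073, 0.469, -0.049, 1.532, 0.024, 1.141, -0.082], TCP at [305.022, -602.171, 231.335] pointing down, gripper open.
Joint ranges: [-2.59, 2.59], [-0.33, 1.99], [-1.39, 1.29], [0.1, 2.45], [-1.04, 4.18], [0.21, 1.99], [-2.66, 2.66]. Speed limits (rad/s): [2.57, 2.57, 3.14, 3.14, 3.14, 3.14, 3.14].

INTERFACE

Orientations are given as a unit quaternion [x, y, z, w].
In Python, from cell import manip gives the robot as it stands.
- The arm moves only by the tool jog_arm, never from a script. Its argument "moves" is one flat list of numbers, 7 for each row, row after row: the shift along the tool's x, y, z in cm, then the turn, a rotation vector about the tool's x, y, z in rad, then the gripper command: -1 is fully open, 1 is shut, values between are in proportion. In form: [tx, ty, tz, rx, ry, rz, hand, tx, ty, tz, rx, ry, rz, hand, ...]. A call has 1 to 20 rows; each row shifts and turns the commanded pose from where the row before left it, along the tool's axes as they then stand; what a row does not reach is not made up. A row lasts 1/10 s, in which the tool goes at most 50 mm and 8.59 degrees, less where a joint would pass 70% of its speed; a pose out of reach is approached as far as the arm can. A call is refused whole if a number of a shift passes 5 or a number of a turn 0.15, either way. A call with a gripper value outside its range is refused whole. The fingers move at their own pace and stop on an object; "newtons" is the grip in N (left out, the last holds). Time passes only in rows, so rows that do not move let the fingers close. It gives the time, the measured TCP pose, the force, the opening and the grip force at its end, in the units of the state.
- manip.get_state(): the state, without advancing time (a new reading comes with each control period).
- manip.camera(name): name is "scene" or "side" or "wrist"; returns the picture (420x560x3 uint8, blue, green, red); there is no depth.
- manip.camera_info(name): a dict with "vfov" (degrees; the focal length in pixels is half the picture's height over the tangent of half this angle, whatever the lens; pixels are square), "cx", "cy" (the principal point, pixels), "world_from_camera" (4x4, takes a point from camera to world coordinates); the wrist camera has in their place "tool_from_camera" (4x4, takes a point from camera to tool coordinates, whose origin is the TCP and whose axes are the flange's). Camera axes: x right, y down, z forward; pixel columns grow to the right and rows downward; lengths in mm; the calibration is good to about 2 mm. A picture is of the moment at which its call begins: read the wrist's pose just before it. camera_info takes no time and is no camera call.
- manip.close_job(): hands the job in; it is judged then, once.
The state is a dict: "time_s": time; "joint_pos": joint angles; "joint_velocities": joint speeds; "tau": joint torques, N m; "tool_pos": TCP position; "orientation": TCP orientation; "contact_force": force on the tool from outside, world axes, zero at the start; "torque": the same for the moment, N m; "width": finger opening in mm; "grasp_force": force on a finger pad.
Only numpy, scipy, OpenCV 4.12 (cv2) and the standard library are available. Lean on these libraries where they do the work, as an engineer would, in place of code of your own. Each camera call takes 0.05 s, during which the arm holds its last target. There are 200 camera calls.

## Working session

There is one attempt and no reset: what is moved stays moved. The work goes in short steps, Python scripts to look and compute and a tool call to move; the robot and the scene stay as the last step left them, time stands still between calls to the robot, and variables do not carry over. Pictures are saved under pics/ and viewed, at most 10 in all, crops included, and the job is handed in when it is done.

Besides the shell and the picture viewer there is one more tool, called after ">>>" as name(argument=value, ...), one argument or row to a line, values as JSON. jog_arm: Moves the arm, as the interface text tells. Its arguments: {"type":"object","properties":{"moves":{"type":"array"},"newtons":{"type":"number"}},"required":["moves"]}

```bash
mkdir -p pics; python3 - <<'E'
from cell import manip
import cv2,numpy as np
s=manip.get_state();print(s)
for n in("scene","side","wrist"):
    print(n,manip.camera_info(n))
    im=manip.camera(n);cv2.imwrite(f"pics/{n}0.png",im)
E
```

```text
{'time_s': 0.0, 'joint_pos': array([ 1.07311427,  0.4694642 , -0.04860119,  1.53371989,  0.02409915,
        1.14098471, -0.08232314]), 'joint_velocities': array([ 8.01447298e-04, -3.29392848e-04, -5.64083205e-04,  7.63978867e-04,
       -6.22144594e-04, -6.74866625e-05,  1.85528175e-03]), 'tau': array([-8.07475935e-04, -5.10302889e+01, -4.69462783e-02, -2.37711936e+01,
        1.08177969e-02,  7.56532332e-03,  9.70206827e-06]), 'tool_pos': array([ 304.70927084, -601.64387413,  230.2351015 ]), 'orientation': array([ 9.72653816e-01,  2.32257539e-01, -2.65014107e-04, -9.59315541e-04]), 'contact_force': array([ 0.2781934 ,  0.11908676, -0.01226599]), 'torque': array([ 0.01819848,  0.00464439, -0.01156496]), 'grasp_force': 0.0, 'width': 85.54190409297281}
scene {'vfov': 45.01887093190451, 'cx': 279.70670427275314, 'cy': 206.68536889449788, 'world_from_camera': array([[ 8.57367381e-01, -3.68351894e-01,  3.59496948e-01,
         4.05470146e+01],
       [-5.14689052e-01, -6.19049060e-01,  5.93189212e-01,
        -8.53414212e+02],
       [ 4.04387765e-03, -6.93610224e-01, -7.20339159e-01,
  
[... 303 characters left out ...]
    [-6.54886529e-01,  6.33293362e-01, -4.12387139e-01,
         5.39732664e+02],
       [-2.26592450e-03, -5.47325529e-01, -8.36916741e-01,
         1.00943697e+03],
       [ 0.00000000e+00,  0.00000000e+00,  0.00000000e+00,
         1.00000000e+00]])}
wrist {'vfov': 65.36718584675748, 'cx': 278.2919972149494, 'cy': 209.44638655593022, 'tool_from_camera': array([[-7.60813483e-04, -9.62397195e-01, -2.71645101e-01,
         6.78228498e+01],
       [ 9.99999708e-01, -7.51234200e-04, -1.39253659e-04,
        -8.12584795e-01],
       [-7.00517590e-05, -2.71645127e-01,  9.62397485e-01,
        -1.42489224e+02],
       [ 0.00000000e+00,  0.00000000e+00,  0.00000000e+00,
         1.00000000e+00]])}
```

View pics/scene0.png

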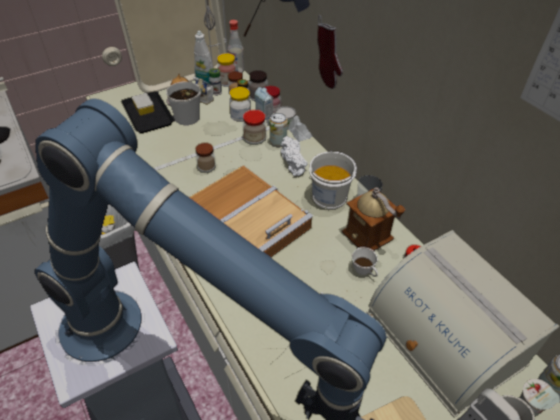

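View pics/side0.png

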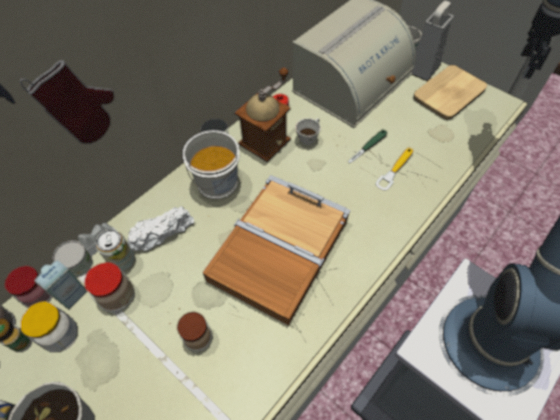

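```bash
python3 - <<'E'
import cv2
im=cv2.imread("pics/side0.png")
cv2.imwrite("pics/c1.png",cv2.resize(im[122:322,180:440],None,fx=3,fy=3,interpolation=cv2.INTER_CUBIC))
E
```

```text
(no output)
```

View pics/c1.png

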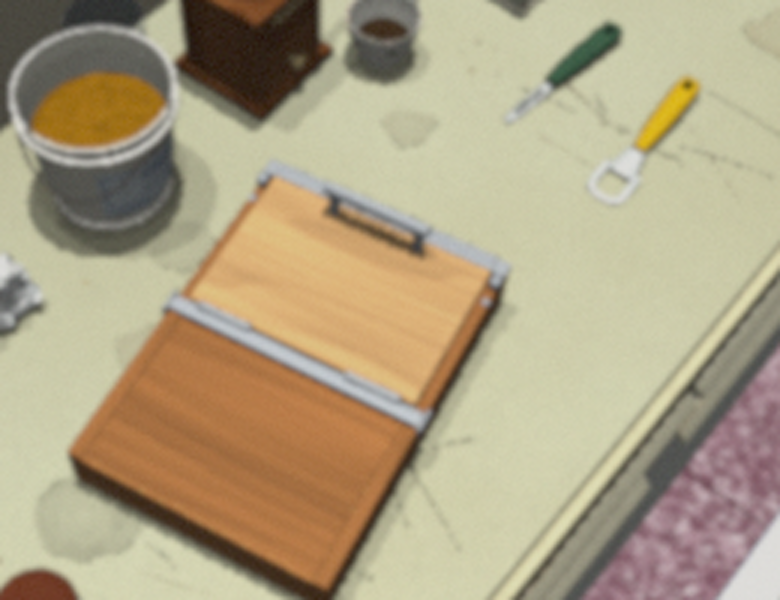

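```bash
cat >h.py <<'E'
from cell import manip
import numpy as np
from scipy.spatial.transform import Rotation as R
def ray(info,uv,T=None):
    f=210/np.tan(np.radians(info["vfov"]/2)); T=info["world_from_camera"] if T is None else T
    d=T[:3,:3]@np.array([(uv[0]-info["cx"])/f,(uv[1]-info["cy"])/f,1]); return T[:3,3],d
def at(info,uv,z,T=None):
    o,d=ray(info,uv,T); return o+d*(z-o[2])/d[2]
def wristT(s,info):
    M=np.eye(4);M[:3,:3]=R.from_quat(s["orientation"]).as_matrix();M[:3,3]=s["tool_pos"];return M@info["tool_from_camera"]
E
python3 - <<'E'
from h import *
i=manip.camera_info("side")
c=lambda u,v:(180+(u+.5)/3-.5,122+(v+.5)/3-.5)
P={}
for n,u,v,z in [("A +x+y",75,458,52),("B -x+y",330,592,52),("ear+x",264,176,58),("ear-x",506,268,58),("barL",333,200,94),("barR",422,240,94),("runL",170,302,60),("runR",428,418,60),("peel tip",510,120,9),("peel end",612,28,9),("op1",692,84,10),("op2",605,198,10),("cup",383,65,0),("edge",500,600,0)]:
    P[n]=at(i,c(u,v),z);print(n,P[n].round(0))
for a,b in [("A +x+y","B -x+y"),("ear+x","ear-x"),("barL","barR"),("runL","runR"),("peel tip","peel end"),("op1","op2"),("A +x+y","ear+x"),("B -x+y","ear-x")]:
    d=P[b]-P[a];print(a,b,np.linalg.norm(d).round(),np.degrees(np.arctan2(d[1],d[0])).round(1))
E
```

```text
A +x+y [592. 321.  52.]
B -x+y [368. 272.  52.]
ear+x [664.  19.  58.]
ear-x [440. -43.  58.]
barL [582.  19.  94.]
barR [499.   2.  94.]
runL [633. 171.  60.]
runR [401. 115.  60.]
peel tip [ 555. -215.    9.]
peel end [ 549. -381.    9.]
op1 [ 446. -369.   10.]
op2 [ 432. -196.   10.]
cup [ 699. -196.    0.]
edge [276. 176.   0.]
A +x+y B -x+y 229.0 -167.7
ear+x ear-x 232.0 -164.5
barL barR 85.0 -168.4
runL runR 239.0 -166.4
peel tip peel end 167.0 -92.2
op1 op2 174.0 94.7
A +x+y ear+x 310.0 -76.6
B -x+y ear-x 323.0 -77.2
```

>>> jog_arm(
  moves=[1.5,-1.4,-0.2,0,0,0,-1,3,-2.7,-0.2,0,0,0,-1,3.2,-3,-0.2,0,0,0,-1,3.2,-3,-0.2,0,0,0,-1,3.2,-3,-0.2,0,0,0,-1,3.2,-3,-0.2,0,0,0,-1,3.2,-3,-0.2,0,0,0,-1,3.2,-3,-0.2,0,0,0,-1,3.2,-3,-0.2,0,0,0,-1,3.2,-3,-0.2,0,0,0,-1,3.2,-3,0,0,0,0,-1,3.2,-3,0,0,0,0,-1,3.2,-3,0,0,0,0,-1,3.2,-3,0,0,0,0,-1,3.2,-2.9,0,0,0,0,-1,1.2,-0.5,0,0,0,0.08,-1,0,0,0,0,0,0.08,-1,0,0,0,0,0,0.08,-1,0,0,0,0,0,0,-1,0,0,0,0,0,0,-1],
)

```text
time_s: 2.15
tool_pos: [530.3, -0.4, 251.2]
orientation: [0.993, 0.115, -0.0, 0.0]
contact_force: [0.1, -0.5, -0.0]
width: 85.6
grasp_force: 0.0
```

```bash
python3 - <<'E'
from h import *
import cv2,json
s=manip.get_state();print(s["tool_pos"],s["orientation"],s["time_s"])
im=manip.camera("wrist");cv2.imwrite("pics/w1.png",im)
np.savez("s1.npz",tool_pos=s["tool_pos"],orientation=s["orientation"])
cv2.imwrite("pics/w1b.png",cv2.resize(im,(800,600),interpolation=cv2.INTER_CUBIC))
E
```

```text
[ 5.30262985e+02 -4.36553295e-01  2.51153632e+02] [ 9.93370976e-01  1.14952497e-01 -1.62004954e-04  3.79839379e-05] 2.15
```

View pics/w1b.png

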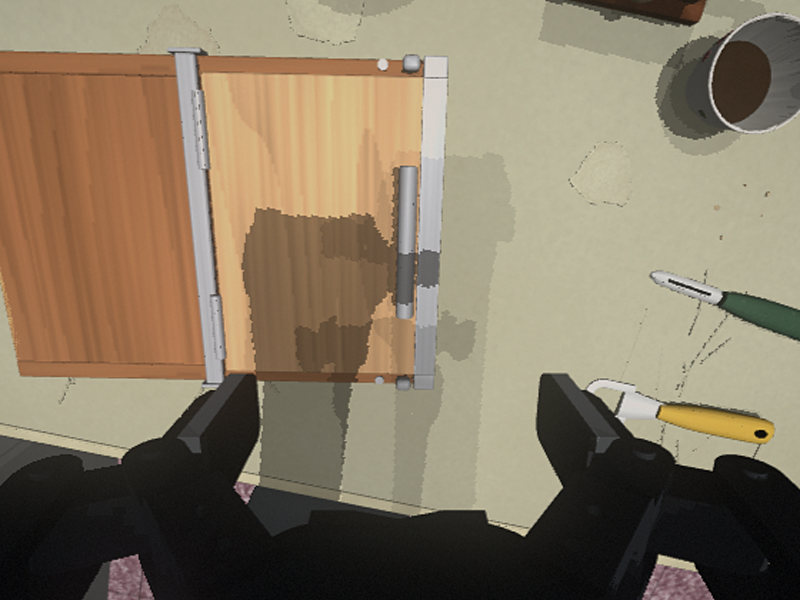

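```bash
python3 - <<'E'
from h import *
s=np.load("s1.npz");i=manip.camera_info("wrist");T=wristT(s,i)
c=lambda u,v:((u+.5)*.7-.5,(v+.5)*.7-.5)
P={}
for n,u,v,z in [("bar+x",407,168,88),("bar-x",405,317,88),("e1",447,57,58),("e2",432,388,58),("runT",170,49,58),("runB",206,387,58),("bump+",412,62,62),("bump-",404,382,62),("ptip",652,273,9)]:
    P[n]=at(i,c(u,v),z,T);print(n,P[n].round(1))
for a,b in [("bar+x","bar-x"),("e1","e2"),("bump+","bump-"),("runT","runB")]:
    d=P[a]-P[b];print(a,np.linalg.norm(d).round(1),np.degrees(np.arctan2(d[1],d[0])).round(2),((P[a]+P[b])/2).round(1))
print(R.from_quat(s["orientation"]).as_matrix().round(3))
m=(P["bar+x"]+P["bar-x"])/2-s["tool_pos"];print(R.from_quat(s["orientation"]).as_matrix().T@m)
E
```

```text
bar+x [597.    9.8  88. ]
bar-x [500.9 -11.8  88. ]
e1 [670.6   0.   58. ]
e2 [439.2 -48.9  58. ]
runT [634.3 176.   58. ]
runB [399.6 124.7  58. ]
bump+ [661.7  21.5  62. ]
bump- [441.1 -25.7  62. ]
ptip [ 561.4 -212.3    9. ]
bar+x 98.5 12.67 [548.9  -1.   88. ]
e1 236.5 11.93 [554.9 -24.4  58. ]
bump+ 225.6 12.06 [551.4  -2.1  62. ]
runT 240.2 12.33 [516.9 150.3  58. ]
[[ 0.974  0.228 -0.   ]
 [ 0.228 -0.974 -0.   ]
 [-0.     0.    -1.   ]]
[ 18.08652241   4.82679789 163.14784598]
```

>>> jog_arm(
  moves=[0.9,0.3,2,0,0,0.017,-1,0.9,0.2,3,0,0,0,-1,0,0,4,0,0,0,-1,0,0,3.5,0,0,0,-1,0,0,3,0,0,0,-1,0,0,1.7,0,0,0,-1,0,0,0.6,0,0,0,-1,0,0,0,0,0,0,0.3,0,0,0,0,0,0,1,0,0,0,0,0,0,1,0,0,0,0,0,0,1,0,0,0,0,0,0,1,0,0,0,0,0,0,1,0,0,0,0,0,0,1],
  newtons=30,
)

```text
time_s: 3.6
tool_pos: [549.5, -1.4, 73.9]
orientation: [0.994, 0.106, 0.001, 0.0]
contact_force: [-0.1, -1.2, 3.7]
width: 10.9
grasp_force: 29.4
```

>>> jog_arm(
  moves=[0,-0.08,-0.4,0,0,0,1,0,-0.08,-0.5,0,0,0,1,0,-0.08,-0.5,0,0,0,1,0,-0.08,-0.4,0,0,0,1,0,0,-0.1,0,0,0,1,0,0,0,0,0,0,1],
)

```text
time_s: 4.2
tool_pos: [548.2, 4.1, 92.5]
orientation: [0.994, 0.107, 0.0, -0.001]
contact_force: [1.9, 5.7, -5.0]
width: 10.3
grasp_force: 29.2
```

>>> jog_arm(
  moves=[0,-0.8,0,0,0,0,1,0,-1.6,0,0,0,0,1,0,-2,0,0,0,0,1,0,-2,0,0,0,0,1,0,-2,0,0,0,0,1,0,-2,0.3,0,0,0,1,0,-1.8,0.4,0,0,0,1,0,-1.2,0.4,0,0,0,1,0,-0.6,0.4,0,0,0,1,0,-0.3,0.3,0,0,0,1,0,0,0,0,0,0,1,0,0,0,0,0,0,1],
)

```text
time_s: 5.4
tool_pos: [518.9, 141.7, 74.4]
orientation: [0.994, 0.105, 0.0, -0.0]
contact_force: [3.5, 2.1, 0.6]
width: 10.7
grasp_force: 29.9
```

>>> jog_arm(
  moves=[0,-0.2,0,0,0,0,1,0,-0.2,0,0,0,0,1,0,-0.2,0,0,0,0,1,0,0,0,0,0,0,1],
)

```text
time_s: 5.8
tool_pos: [518.0, 145.4, 74.5]
orientation: [0.994, 0.105, 0.0, 0.001]
contact_force: [5.7, -3.8, 0.7]
width: 10.7
grasp_force: 30.0
```

>>> jog_arm(
  moves=[0,0.1,0,0,0,0,0,0,0,0,0,0,0,-1,0,0,0,0,0,0,-1,0,0,0,0,0,0,-1,0,0,-2,0,0,0,-1,0,0,-4,0,0,0,-1,0,0,-5,0,0,0,-1,0,1,-4,0,0,0,-1,-0.3,2,-2.5,0,0,0,-1,-0.5,4,0,0,0,0,-1,-0.5,4.5,0,0,0,0,-1,-0.5,4.5,0,0,0,0,-1,-0.5,4.5,0,0,0,0,-1,-0.5,4.5,0,0,0,0,-1,-0.5,4.5,0,0,0,0,-1,-0.5,4.5,0,0,0,0,-1,-0.5,4.5,0,0,0,0,-1,-0.5,3,0,0,0,0,-1,-0.5,2,0,0,0,0,-1,-0.5,0.8,0,0,0,0,-1],
)

```text
time_s: 7.8
tool_pos: [553.0, -301.1, 248.7]
orientation: [0.995, 0.104, -0.001, 0.0]
contact_force: [0.4, 1.1, -0.3]
width: 85.2
grasp_force: 0.0
```

>>> jog_arm(
  moves=[0,0,0,0,0,-0.1,-1,0,0,0,0,0,-0.14,-1,0,0,0,0,0,-0.14,-1,0,0,0,0,0,-0.14,-1,0,0,0,0,0,-0.14,-1,0,0,0,0,0,-0.14,-1,0,0,0,0,0,-0.14,-1,0,0,0,0,0,-0.14,-1,0,0,0,0,0,-0.14,-1,0,0,0,0,0,-0.14,-1,0,0,0,0,0,-0.05,-1,0,0,0,0,0,0,-1,0,0,0,0,0,0,-1],
)

```text
time_s: 9.1
tool_pos: [553.7, -297.9, 249.3]
orientation: [0.689, 0.725, 0.0, -0.0]
contact_force: [0.6, 0.8, 0.1]
width: 85.3
grasp_force: 0.0
```

```bash
python3 - <<'E'
from h import *
import cv2
s=manip.get_state();print(s["tool_pos"],s["orientation"],s["time_s"])
im=manip.camera("wrist")
np.savez("s2.npz",tool_pos=s["tool_pos"],orientation=s["orientation"])
cv2.imwrite("pics/w2b.png",cv2.resize(im,(800,600),interpolation=cv2.INTER_CUBIC))
E
```

```text
[ 553.68963504 -297.85210162  249.34061624] [ 6.88849992e-01  7.24903881e-01  5.75551478e-05 -2.17492762e-04] 9.1
```

View pics/w2b.png

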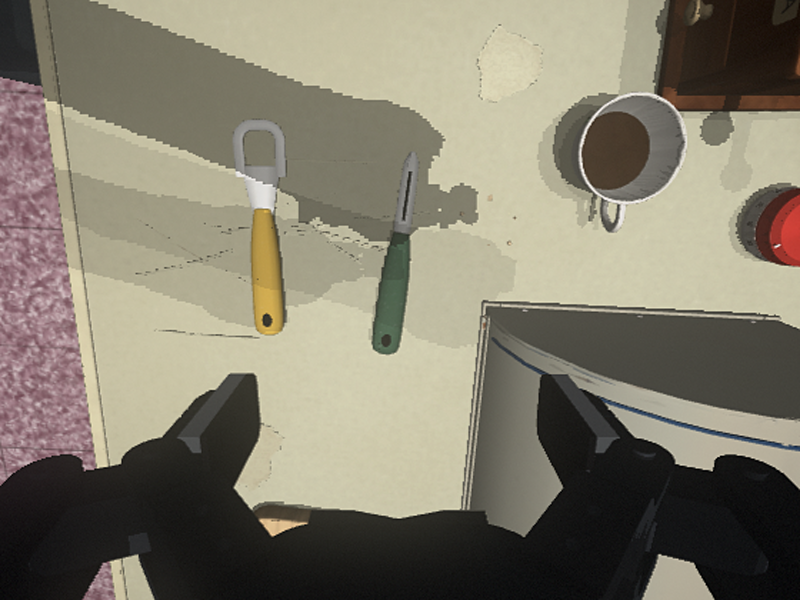

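```bash
python3 - <<'E'
from h import *
s=np.load("s2.npz");i=manip.camera_info("wrist");T=wristT(s,i)
c=lambda u,v:((u+.5)*.7-.5,(v+.5)*.7-.5)
RT=R.from_quat(s["orientation"]).as_matrix().T
P={}
for n,u,v,z in [("tip",411,153,9),("end",386,354,9),("junct",400,234,9),("op+x",286,300,10),("boxcorner@0",467,515,0),("boxcorner@150",485,302,150),("cupnear",604,205,0)]:
    P[n]=at(i,c(u,v),z,T);print(n,P[n].round(1),(RT@(P[n]-s["tool_pos"])).round(1))
d=P["tip"]-P["end"];print(np.linalg.norm(d),np.degrees(np.arctan2(d[1],d[0])),((P["tip"]+P["end"])/2),RT@((P["tip"]+P["end"])/2-s["tool_pos"]))
si=manip.camera_info("side")
for uv,z in [((355,117),0),((356,70),100),((412,75),0)]:print(uv,at(si,uv,z).round(0))
E
```

```text
tip [ 558.5 -217.3    9. ] [ 80.1   9.  240.4]
end [ 546.3 -386.9    9. ] [-88.7 -11.8 240.3]
junct [ 553.2 -281.     9. ] [ 16.8   0.4 240.3]
op+x [ 459.4 -341.6   10. ] [-39.  -96.3 239.3]
boxcorner@0 [ 634.7 -559.3    0. ] [-265.4   67.6  249.2]
boxcorner@150 [ 599.3 -296.1  150. ] [-0.6 45.6 99.3]
cupnear [ 719.8 -249.9    0. ] [ 39.3 168.4 249.3]
170.03160465673477 85.88775563905966 [ 552.43960144 -302.13471865    9.        ] [ -4.30817635  -1.41473888 240.33924635]
(355, 117) [ 655. -381.    0.]
(356, 70) [ 722. -457.  100.]
(412, 75) [ 625. -670.    0.]
```

>>> jog_arm(
  moves=[0,0,1.5,0,0,0.06,0,-0.8,-0.2,3,0,0,0.062,0,0,0,4.5,0,0,0,0,0,0,4.5,0,0,0,0,0,0,4,0,0,0,0,0,0,3,0,0,0,0,0,0,2,0,0,0,0,0,0,1.2,0,0,0,0,0,0,0.7,0,0,0,0,0,0,0,0,0,0,0,0,0,0,0,0,0,1,0,0,0,0,0,0,1,0,0,0,0,0,0,1,0,0,0,0,0,0,1,0,0,0,0,0,0,1,0,0,0,0,0,0,1],
  newtons=40,
)

```text
time_s: 10.75
tool_pos: [552.7, -307.2, 6.8]
orientation: [0.732, 0.682, 0.0, 0.001]
contact_force: [-0.6, 1.3, 5.9]
width: 24.0
grasp_force: 40.4
```

>>> jog_arm(
  moves=[0,0,-0.7,0,0,0,1,0,0,-1.8,0,0,0,1,0,0,-3,0,0,0,1,0,0,-3.5,0,0,0,1,0,0,-3,0,0,0,1,1,0,-2,0,0,0,1,2,-0.3,0,0,0,0,1,3.3,-0.4,0,0,0,0,1,4,-0.6,0,0,0,0,1,4,-0.6,0,0,0,0,1,4,-0.6,0,0,0,0,1,4,-0.6,0,0,0,0,1,4,-0.6,0,0,0,0,1,4,-0.4,0,0,0,0,1,3,-0.3,0,0,0,0,1,1.7,-0.2,0,0,0,0,1,0.7,0,0,0,0,0,1,0,0,0,0,0,0,1],
)

```text
time_s: 12.55
tool_pos: [529.9, 53.8, 144.4]
orientation: [0.731, 0.683, -0.001, -0.001]
contact_force: [0.5, -0.6, -0.4]
width: 23.5
grasp_force: 39.6
```

>>> jog_arm(
  moves=[0,0,0,0,0,0.06,1,0,0,0,0,0,0.12,1,0,0,0,0,0,0.14,1,0,0,0,0,0,0.14,1,0,0,0,0,0,0.14,1,0,0,0,0,0,0.14,1,0,0,0,0,0,0.14,1,0,0,0,0,0,0.14,1,0,0,0,0,0,0.14,1,0,0,0,0,0,0.09,1,0,0,0,0,0,0.037,1,0,0,0,0,0,0,1,0,0,0,0,0,0,1],
)

```text
time_s: 13.85
tool_pos: [530.8, 51.4, 144.9]
orientation: [0.994, 0.106, -0.0, 0.0]
contact_force: [-0.2, -0.3, -0.9]
width: 23.9
grasp_force: 39.6
```

```bash
python3 - <<'E'
from h import *
import cv2
s=manip.get_state();print(s["tool_pos"],s["orientation"],s["time_s"],s["width"])
im=manip.camera("wrist")
cv2.imwrite("pics/w3.png",im)
RT=R.from_quat(s["orientation"]).as_matrix().T
print(RT@(np.array([532.3,51.7,14.8])-s["tool_pos"]),R.from_quat(s["orientation"]).as_matrix().round(3))
E
```

```text
[530.82217606  51.43449882 144.92133353] [ 9.94386706e-01  1.05805694e-01 -4.16029260e-04  2.45793502e-04] 13.85 23.910556893558294
[ 1.61503184e+00 -7.38864812e-04  1.30119974e+02] [[ 0.978  0.21  -0.001]
 [ 0.21  -0.978 -0.001]
 [-0.001  0.    -1.   ]]
```

View pics/w3.png

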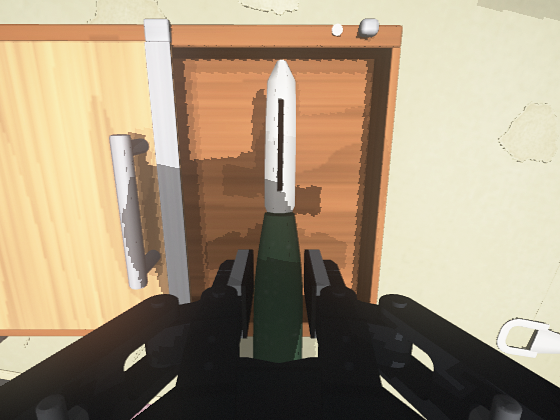

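>>> jog_arm(
  moves=[0.1,0,1.5,0,0,0,1,0,0,2.5,0,0,0,1,0,0,3,0,0,0,1,0,0,2.5,0,0,0,1,0,0,1.6,0,0,0,1,0,0,1,0,0,0,1,0,0,0.4,0,0,0,1,0,0,0.2,0,0,0,1,0,0,0.1,0,0,0,1,0,0,0,0,0,0,1,0,0,0,0,0,0,1],
)

```text
time_s: 15.0
tool_pos: [532.5, 52.8, 18.0]
orientation: [0.994, 0.106, 0.001, 0.0]
contact_force: [-1.0, -0.6, -0.6]
width: 23.6
grasp_force: 39.6
```

>>> jog_arm(
  moves=[0,0,0.1,0,0,0,1,0,0,0.1,0,0,0,1,0,0,0.1,0,0,0,1,0,0,0,0,0,0,1],
)

```text
time_s: 15.4
tool_pos: [532.2, 52.8, 14.8]
orientation: [0.994, 0.106, 0.0, 0.0]
contact_force: [-0.8, -0.1, 3.9]
width: 24.2
grasp_force: 40.2
```

>>> jog_arm(
  moves=[0,0,0,0,0,0,0.3,0,0,0,0,0,0,0.2,0,0,0,0,0,0,0.1,0,0,0,0,0,0,0.1,0,0,-0.5,0,0,0,0.1,0,0,-1.5,0,0,0,0.1,0,0,-3,0,0,0,0.1,0,0,-4,0,0,0,0.1,0,0,-4,0,0,0,-0.5,0,0,-2.5,0,0,0,-1,0,0,-0.5,0,0,0,-1,0,0,0,0,0,0,-1],
)

```text
time_s: 16.6
tool_pos: [532.4, 52.8, 175.2]
orientation: [0.994, 0.106, 0.001, 0.0]
contact_force: [-1.0, -1.1, -0.4]
width: 85.3
grasp_force: 0.0
```

```bash
python3 - <<'E'
from h import *
import cv2
s=manip.get_state()
im=manip.camera("wrist")
cv2.imwrite("pics/w4.png",im)
RT=R.from_quat(s["orientation"]).as_matrix().T
print(s["time_s"],RT@(np.array([518,145.4,74])-s["tool_pos"]))
E
```

```text
16.6 [  5.2792212  -93.60558409 101.14950792]
```

View pics/w4.png

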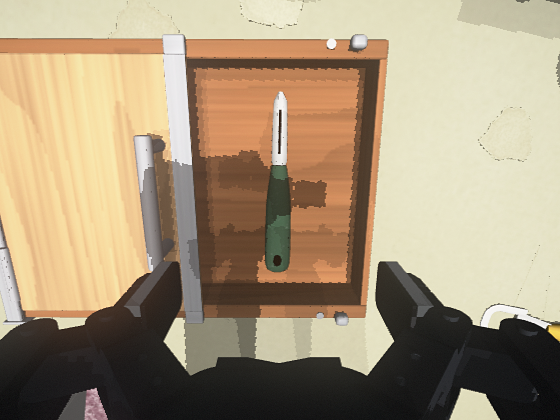

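The peeler lies flat in the compartment, centre near (277,180), clear of all the walls; the bar is at (148,200). Next I grip the bar again.

>>> jog_arm(
  moves=[0.2,-1.4,0,0,0,0,-1,0.3,-3,0,0,0,0,-1,0,-3,0,0,0,0,-1,0,-1.5,1,0,0,0,-1,0,-0.4,2.5,0,0,0,-1,0,0,3.5,0,0,0,-1,0,0,2,0,0,0,-1,0,0,0.8,0,0,0,-1,0,0,0.3,0,0,0,-1,0,0,0,0,0,0,0.3,0,0,0,0,0,0,1,0,0,0,0,0,0,1,0,0,0,0,0,0,1,0,0,0,0,0,0,1,0,0,0,0,0,0,1,0,0,0,0,0,0,1],
  newtons=30,
)

```text
time_s: 18.25
tool_pos: [517.7, 144.8, 73.8]
orientation: [0.994, 0.106, 0.0, -0.0]
contact_force: [-0.4, -0.6, 3.7]
width: 10.5
grasp_force: 29.4
```

>>> jog_arm(
  moves=[0,0,-0.4,0,0,0,1,0,0.1,-0.6,0,0,0,1,0,0.3,-0.6,0,0,0,1,0,1,-0.4,0,0,0,1,0,1.8,0,0,0,0,1,0,2,0,0,0,0,1,0,2,0,0,0,0,1,0,2,0,0,0,0,1,0,1.8,0,0,0,0,1,0,1.4,0,0,0,0,1,0,1,0,0,0,0,1,0,0.6,0,0,0,0,1,0,0.3,0,0,0,0,1,0,0,0,0,0,0,1,0,0,0,0,0,0,1],
)

```text
time_s: 19.75
tool_pos: [547.4, 4.7, 93.4]
orientation: [0.994, 0.106, -0.0, 0.0]
contact_force: [1.6, -1.6, -2.9]
width: 10.7
grasp_force: 29.3
```

>>> jog_arm(
  moves=[0,0.2,0,0,0,0,1,0,0.2,0,0,0,0,1,0,0,0,0,0,0,1],
)

```text
time_s: 20.05
tool_pos: [547.5, 4.1, 92.8]
orientation: [0.994, 0.107, -0.001, -0.002]
contact_force: [-0.0, 6.7, -5.2]
width: 10.6
grasp_force: 29.3
```

At the stop (6.7 N back). Now I lower it, following the arc with the bar kept pressed lightly shut.

>>> jog_arm(
  moves=[0,0.1,0.4,0,0,0,1,0,0.1,0.5,0,0,0,1,0,0.1,0.5,0,0,0,1,0,0.1,0.4,0,0,0,1,0,0,0.1,0,0,0,1,0,0,0,0,0,0,1],
)

```text
time_s: 20.65
tool_pos: [548.8, -1.6, 74.7]
orientation: [0.994, 0.106, -0.0, -0.001]
contact_force: [-2.3, 5.3, 2.8]
width: 10.8
grasp_force: 29.9
```

>>> jog_arm(
  moves=[0,0,0,0,0,0,0.5,0,0,0,0,0,0,0,0,0,0,0,0,0,-1,0,0,0,0,0,0,-1,0,0,0,0,0,0,-1,0,0,-1,0,0,0,-1,0,0,-3,0,0,0,-1,0,0,-4,0,0,0,-1,0,0,-4,0,0,0,-1,0,0,-3,0,0,0,-1,-2,0,-2,0,0,0,-1,0,0,0,0,0,0,-1,0,0,0,0,0,0,-1],
)

```text
time_s: 21.95
tool_pos: [529.7, -7.1, 245.0]
orientation: [0.994, 0.106, 0.001, 0.0]
contact_force: [0.3, 0.1, 0.2]
width: 85.4
grasp_force: 0.0
```

```bash
python3 - <<'E'
from h import *
import cv2
a=manip.camera("wrist");b=manip.camera("side")
b=cv2.resize(b[122:262,240:440],(560,392),interpolation=cv2.INTER_CUBIC)
cv2.imwrite("pics/w5.png",np.hstack([cv2.resize(a,(400,300)),cv2.resize(b,(400,300))]))
s=manip.get_state();print(s["time_s"],s["contact_force"])
E
```

```text
22.05 [-0.38123583 -0.32444323  0.42669803]
```

View pics/w5.png

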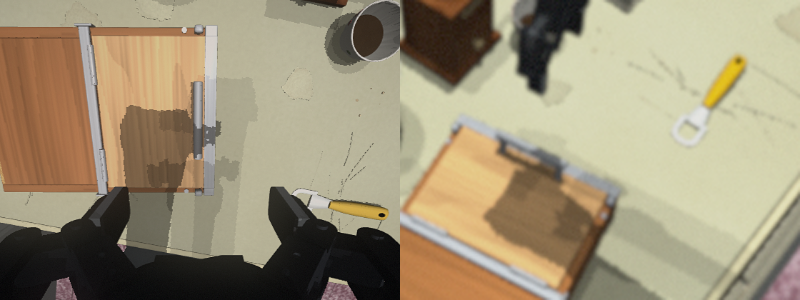

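The lid lies flat. The ears (strip at x≈210 in the left half) are on the outer side of the bumps (200,29), and the can opener and cup have not moved.

```bash
python3 -c "
from cell import manip
print(manip.close_job())"
```

```text
the job is handed in; nothing more can be done
None
```

The peeler is lying flat in the blade case and the lid is shut flat, ears caught beyond the bumps. The can opener and cup are where they were; the arm kept clear of the jar, though my last pictures did not show it. I handed the job in at about 22 s of the 64 s allowed, and no verdict came back.

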